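Sieve the small timber discs from the large

ROBOT

A 6-joint arm with a two-finger parallel gripper is mounted at the origin on the work surface; the furniture and walls round the work are solid. World frame = base frame: x ahead of the robot, y to its left, z up, the work surface at z = 0. Lengths are in m, angles in degrees, forces in N, time in s.
With the tool pointing down it reaches from about 0.35 to 0.85 m from the base axis. Payload 8.1 kg.
Tool frame: the origin (TCP) lies at the very end of the fingers, on their centre line; the grasp point (between the pads) lies 19 mm behind it (r.grip_point_offset is the distance from the TCP to the grasp point, in m); z points along the fingers, y is the line along which they close (so a half turn about z gives the same grasp; the last joint's range is limited). The gripper opens to 85 mm and grips with 20 to 120 N. Pads are 22 mm wide; open, the fingers measure 114 mm over their backs; the gripper's body (76 mm by 85 mm) begins 54 mm behind the grasp point. The pads swing forward as they close: fully open they stand 13 mm farther back than shut.
Start: joints at [60.768, 7.471, 85.268, -0, 87.261, -4.893], TCP at [0.247, 0.547, 0.231] pointing down, gripper open.
Joint ranges: [-169.43, 169.43], [-51.17, 129.36], [1.28, 143.12], [-76.62, 256.62], [0, 156.53], [-152.29, 152.29]. Speed limits (degrees/s): [136.94, 136.94, 159.86, 180, 180, 180].

INTERFACE

Orientations are given as a 3x3 rotation matrix whose columns are the frame's x, y, z axes.
In Python, from bench import r gives the robot as it stands.
- The arm moves only by the shell command python3 -m inch FILE [OPENING] [FORCE], which reads ROWS from the file FILE. ROWS is a JSON list of rows, 1 to 10 of them, each an object with the fields d (a list: dx, dy, dz in parts of the range, where 1.0 means 0.8 m), rz (a turn about the tool's z in parts of the range, where 1.0 means 360 degrees); a field left out counts as zero; each row shifts and turns the commanded pose from where the row before left it, along the tool's axes as they then stand; what a row does not reach is not made up. A row lasts 1/12 s, in which the tool goes at most 0.0417 m and 7.16 degrees, less where a joint would pass 70% of its speed; a pose out of reach is approached as far as the arm can. OPENING is the finger opening in m, set as the command begins (- or left out keeps the last). The fingers move at their own pace and stop on an object; FORCE is the grip in N (left out, the last holds). Time passes only in rows, so rows that do not move let the fingers close. It prints the time, the measured TCP pose, the force, the opening and the grip force at its end. Input that does not fit is refused with a message, and nothing moves.
- r.sense(): the state, without advancing time (a new reading comes with each control period).
- r.read_camera(name): name is "scene" or "top"; returns a dict with "image" (400x640x3 uint8, red, green, blue), "mtx" (3x3 intrinsics, pixels), "view" (4x4, takes a point from world to camera coordinates). Camera axes: x right, y up, looking along -z (the intrinsics and any distortion apply to the point x, -y, -z); pixel columns grow to the right and rows downward; lengths in m; the calibration is good to about 2 mm. A picture is of the moment at which its call begins. There is no depth.
- r.job_done(): hands the job in; it is judged then, once.
Trained networks look in the newest picture that a camera, given by its name, has taken for a name from the list of things; names that differ only in an ending like _2 or _b are one class to them, and where a whole thing is asked for, a point or a joint stands for the part that bears it (a point fixed in the world has none). Each returns a list of dicts, best first, with "p" (0 to 1); they miss things now and then, are a little off and sometimes report something else, mostly with a low value. They report only what shows in the picture. A call takes as long as a camera call. They do not tell look-alikes from the thing itself.
- r.find_in(thing, camera): "box" ([left, top, right, bottom] in pixels, round what is visible of it).
- r.landmark_of(thing, camera): "xy" ([column, row] in pixels: a listed point, or the origin of a listed thing).
The state is a dict: "time_s": time; "qpos": joint angles; "qd": joint speeds; "effort": joint torques, N m; "eef_pos": TCP position; "orientation": TCP orientation; "force": force on the tool from outside, world axes, zero at the start; "moment": the same for the moment, N m; "opening": finger opening in m; "grip_force": force on a finger pad.
Only numpy, scipy, OpenCV 4.12 (cv2) and the standard library are available. Lean on these libraries where they do the work, as an engineer would, in place of code of your own. Each camera call takes 0.05 s, during which the arm holds its last target. There are 200 camera calls.

TASK

Pick up the wooden sieve by its handle, hold it low over the shallow tray and shake it side to side, keeping it level, until all four small timber discs have dropped through its holes into the tray, without the gripper touching those discs. Then set the sieve down flat on the desk beside the tray, with both large discs still in it, and let go. Do not disturb the marker or the glue bottle.

Things in the scene. Friction and masses are not known exactly. Their poses are not given: they have to be found in the camera images.
- sieve: loose rectangular wooden hand sieve, 0.28 to 0.44 kg, 224 mm along its x over the handle uprights, 164 mm along its y, 154 mm high; origin on the desk under its centre (it stands on four feet), z up. Walls 6 mm thick, top edge at 60 mm; inside 184 (x) by 152 mm (y). A gentle carry (0.1 m/s) leaves its load in place
- sieve_floor (a point): centre of the sieve floor's top face, 16 mm above the sieve's origin (underside at 10 mm). Solid middle strip 40 mm wide along x; on each side a row of three square 44 mm holes, at x = -58, 0, 58, y = +-42 mm. Floor and load are slippery (friction about 0.3): the load slides only under brisk reversals, above about 4 m/s2 (such as 60 mm strokes along y at 0.3 m/s mean speed)
- sieve_grip (a point): middle of the sieve's overhead handle bar, 138 mm above the sieve's origin. The bar runs along the sieve's x, clear for 196 mm between its uprights, rubber-sleeved, is 16 mm thick (along y) and 32 mm high (z 122 to 154 mm): grip it from above, fingers closing along the sieve's y. Grip with about 40 N: over 65 N, or shaking along x, twists the bar in the grip
- tray: fixed shallow open tray, painted grey, 210 (its x) x 230 (its y) x 40 mm high, wall 5 mm, floor 5 mm thick; origin at the centre of its underside, on the desk. It and the sieve may stand either way round, left or right of the middle
- disc_0: loose small turned timber disc, 30 mm diameter, 14 mm thick, 20 g; origin at the centre of one flat face (underside at the start); starts lying on the solid middle strip of the sieve floor; small enough to drop through a hole
- disc_1: loose small turned timber disc, 30 mm diameter, 14 mm thick, 20 g; origin at the centre of one flat face (underside at the start); starts lying on the solid middle strip of the sieve floor; small enough to drop through a hole
- disc_2: loose small turned timber disc, 30 mm diameter, 14 mm thick, 20 g; origin at the centre of one flat face (underside at the start); starts lying on the solid middle strip of the sieve floor; small enough to drop through a hole
- disc_3: loose small turned timber disc, 30 mm diameter, 14 mm thick, 20 g; origin at the centre of one flat face (underside at the start); starts lying on the solid middle strip of the sieve floor; small enough to drop through a hole
- large_a: loose large turned timber disc, 56 mm diameter, 18 mm thick, 40 g, too big for the holes; origin at the centre of one flat face (underside at the start); starts lying over the holes in the sieve, in its +y, -x quarter
- large_b: loose large turned timber disc, 56 mm diameter, 18 mm thick, 40 g, too big for the holes; origin at the centre of one flat face (underside at the start); starts lying over the holes in the sieve, in its -y, +x quarter
- marker: loose marker pen, 135 mm long, 17 mm thick, lying lengthwise away from the robot between sieve and tray; bystander; origin under its middle
- glue_bottle: loose white glue bottle, 43 mm across, 134 mm tall, standing at the back; bystander; origin under its centre
Not all that is in view belongs to the job. What is shaped like the disc_1 but yellow is not meant. Leave any blue look-alike of the disc_2 alone.

How it is judged:
By the outcome, as a careful person would: the job done as asked, in the order asked, and still so for the second after the job is handed in, with the robot touching nothing.
It also fails if it takes over 72 s, if anything falls off the work surface, if the arm or the gripper's body presses on something with over 40 N, if the wrist force passes 120 N, or if a joint passes its speed limit or range.

## Working session

There is one attempt and no reset: what is moved stays moved. The work goes in short steps, Python scripts to look and compute and a shell command to move; the robot and the scene stay as the last step left them, time stands still between calls to the robot, and variables do not carry over. Pictures are saved under pics/ and viewed, at most 10 in all, crops included, and the job is handed in when it is done.

```bash
ls; mkdir -p pics
python3 - <<'E'
from bench import r
import cv2
for c in("scene","top"):
    d=r.read_camera(c); cv2.imwrite(f"pics/{c}0.png",d["image"][:,:,::-1])
    for t in("sieve_grip","sieve_floor","sieve","tray","disc_0","large_a","marker","glue_bottle"):
        print(c,t,[([round(float(v)) for v in o["xy"]],round(o["p"],2)) for o in r.landmark_of(t,c)][:7])
print(r.sense()["eef_pos"],r.sense()["orientation"],r.sense()["time_s"])
E
```

```text
pics
scene sieve_grip [([355, 226], 0.74)]
scene sieve_floor [([348, 274], 0.92), ([340, 273], 0.28)]
scene sieve [([348, 279], 0.75)]
scene tray [([252, 198], 0.62)]
scene disc_0 [([358, 270], 0.75), ([337, 276], 0.72), ([362, 339], 0.61), ([380, 265], 0.58), ([316, 281], 0.48), ([266, 299], 0.48)]
scene large_a [([319, 265], 0.6), ([387, 282], 0.49)]
scene marker [([312, 227], 0.51), ([384, 209], 0.39)]
scene glue_bottle [([384, 212], 0.85), ([353, 222], 0.34)]
top sieve_grip []
top sieve_floor [([384, 240], 0.97)]
top sieve []
top tray [([231, 259], 0.83), ([389, 234], 0.48)]
top disc_0 [([440, 262], 0.51), ([388, 232], 0.44), ([389, 219], 0.42)]
top large_a [([401, 223], 0.75), ([372, 254], 0.54)]
top marker [([310, 230], 0.56)]
top glue_bottle [([320, 169], 0.65)]
[0.24724342 0.54667811 0.2312865 ] [[-9.11126464e-01  4.12126878e-01 -4.42887405e-05]
 [ 4.12126879e-01  9.11126465e-01 -2.00203629e-05]
 [ 3.21017139e-05 -3.64936628e-05 -9.99999999e-01]] 0.9
```

View pics/scene0.png

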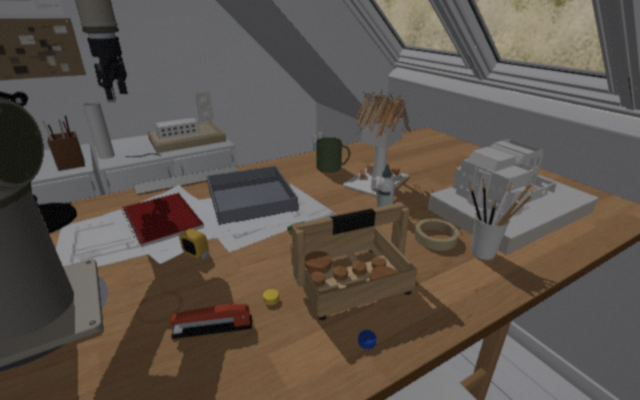

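View pics/top0.png

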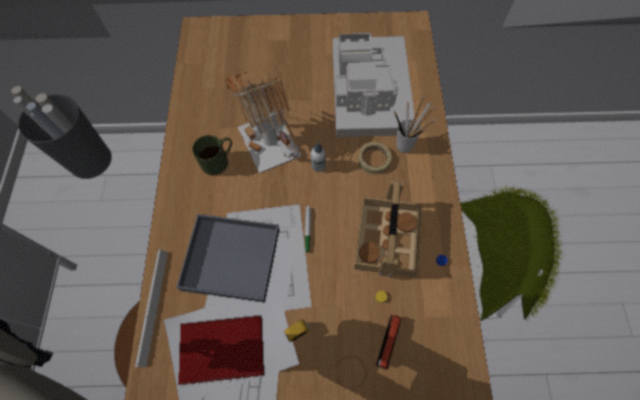

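The scene view shows the sieve at about (350,265) with its black-sleeved bar at (355,222) and the grey tray at (252,198). The marker lies between them, the glue bottle is at (384,195), and the look-alikes are a yellow disc (271,297) and a blue disc (367,340). The top view has the sieve at (388,236), tray (231,258), marker (308,228), bottle (318,157), yellow (381,297), blue (441,260).

Candidates for small discs: the timber ones in the sieve (scene 337,272; 358,270; 380,265; 316,281), yellow (271,297) and blue (367,340), which aren't wanted. The only candidate for the handle is the bar at (355,222).

```bash
cat > h.py <<'E'
import numpy as np, cv2
from bench import r
def cam(c):
    d=r.read_camera(c); return d["image"],np.array(d["mtx"]),np.array(d["view"])
def proj(K,V,P):
    P=np.atleast_2d(P); q=(V@np.c_[P,np.ones(len(P))].T)[:3]; q=np.array([q[0],-q[1],-q[2]]); u=K@q; return (u[:2]/u[2]).T
def plane(K,V,uv,z):
    uv=np.atleast_2d(uv); d=np.linalg.inv(K)@np.c_[uv,np.ones(len(uv))].T; d=np.array([d[0],-d[1],-d[2]])
    R=V[:3,:3]; o=-R.T@V[:3,3]; w=(R.T@d).T; return o+w*((z-o[2])/w[:,2])[:,None]
def tri(obs):  # [(K,V,uv),..]
    A=[];b=[]
    for K,V,uv in obs:
        o=plane(K,V,uv,0)[0]; p=plane(K,V,uv,1)[0]; d=(p-o)/np.linalg.norm(p-o); M=np.eye(3)-np.outer(d,d); A.append(M); b.append(M@o)
    s=np.linalg.lstsq(np.vstack(A),np.hstack(b),rcond=None)[0]; return s
E
python3 - <<'E'
from h import *
S=cam("scene");T=cam("top")
f=lambda c,t:[o["xy"] for o in r.landmark_of(t,c)][0]
for t in("sieve_floor","tray","marker","glue_bottle"):
    a,b=f("scene",t),f("top",t); print(t,tri([(S[1],S[2],a),(T[1],T[2],b)]).round(3),plane(T[1],T[2],b,0)[0].round(3))
# dark bar centroid
for n,C,(x0,y0,x1,y1) in(("s",S,(325,205,385,240)),("t",T,(380,195,405,245))):
    g=C[0].max(2)[y0:y1,x0:x1]<45
    ys,xs=np.nonzero(g); print(n,len(xs),xs.mean()+x0,ys.mean()+y0,xs.min()+x0,xs.max()+x0,ys.min()+y0,ys.max()+y0)
    uv=(xs.mean()+x0,ys.mean()+y0); 
    if n=="s":u0=uv
print("bar",tri([(S[1],S[2],u0),(T[1],T[2],uv)]))
print("cam pos",[-(C[2][:3,:3].T@C[2][:3,3]).round(2) for C in(S,T)])
a=cv2.resize(S[0][195:315,280:420],(560,480),interpolation=cv2.INTER_CUBIC)
cv2.imwrite("pics/s1.png",a[:,:,::-1])
t1=cv2.resize(T[0][175:285,345:445],(400,440),interpolation=cv2.INTER_CUBIC)
t2=cv2.resize(T[0][205:315,170:270],(400,440),interpolation=cv2.INTER_CUBIC)
cv2.imwrite("pics/t1.png",np.hstack([t1,t2])[:,:,::-1])
E
```

```text
sieve_floor [ 0.547 -0.212  0.008] [ 0.552 -0.214  0.   ]
tray [ 0.504  0.225 -0.006] [0.502 0.224 0.   ]
marker [ 0.576  0.001 -0.005] [0.575 0.001 0.   ]
glue_bottle [ 0.781 -0.038  0.003] [ 0.789 -0.04   0.   ]
s 719 353.05841446453405 221.08205841446454 332 375 210 233
t 176 393.4261363636364 219.10795454545456 390 398 205 233
bar [ 0.54628821 -0.21796463  0.13650764]
cam pos [array([ 0.2 , -0.69,  0.5 ]), array([ 0.13, -0.05,  1.15])]
```

View pics/t1.png

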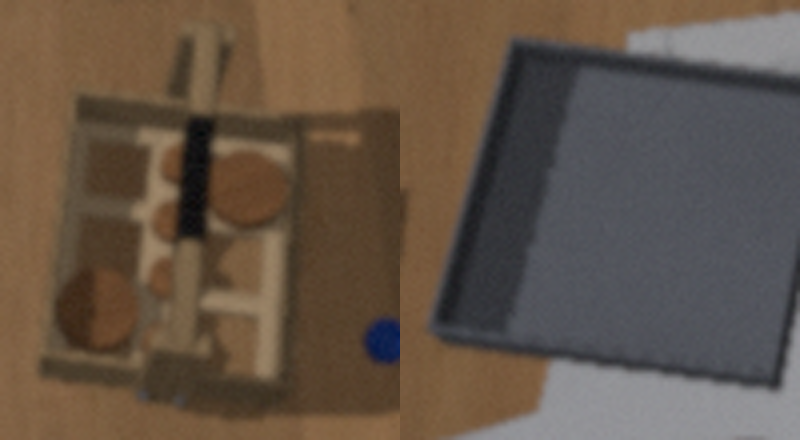

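View pics/s1.png

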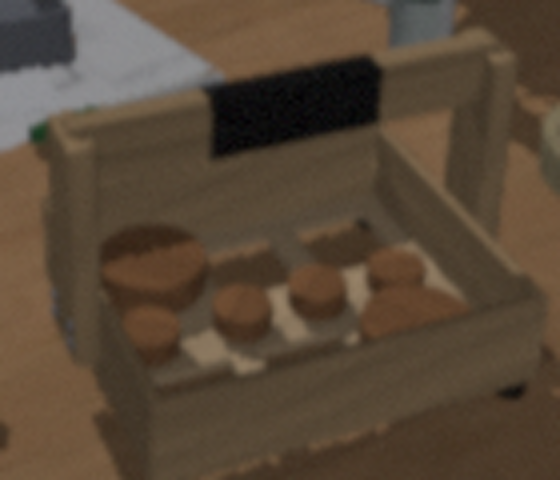

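Zoomed crops: the black bar sleeve is confirmed; the four timber discs sit on the middle strip, with one large disc in the near-left quarter and one in the far-right. In the full top image the sieve rim corners are about (355.5,268.7), (364.5,199.2), (420,204.5), and the tray rim corners (198,215), (178,287.5), (265,301).

```bash
cat > pose.py <<'E'
from h import *
from scipy.optimize import least_squares
def fit(C,uv,loc,x0):
    uv=np.array(uv);loc=np.array(loc)
    def f(p):
        c,s=np.cos(p[2]),np.sin(p[2]); P=loc@np.array([[c,s,0],[-s,c,0],[0,0,1]])+[p[0],p[1],0]
        return (proj(C[1],C[2],P)-uv).ravel()
    o=least_squares(f,x0); return o.x,o.fun
E
python3 - <<'E'
from pose import *
np.set_printoptions(precision=3,suppress=True)
T=cam("top");S=cam("scene")
a,b=.098,.082   # sieve outer wall half sizes (184+12)/2,(164)/2
x,e=fit(T,[(355.5,268.7),(364.5,199.2),(420,204.5)],[(-a,b,.06),(a,b,.06),(a,-b,.06)],[.55,-.21,0]);print("sieve",x[:2],np.degrees(x[2]),e)
a,b=.105,.115
for h,k in((.105,.115),(.115,.105)):
    x,e=fit(T,[(198,215),(178,287.5),(265,301)],[(h,k,.04),(-h,k,.04),(-h,-k,.04)],[.5,.22,0]);print("tray",x[:2],np.degrees(x[2]),e)
# bar axis yaw from sleeve
for C,z,(x0,y0,x1,y1) in((T,.154,(380,195,405,245)),):
    ys,xs=np.nonzero(C[0].max(2)[y0:y1,x0:x1]<45); P=plane(C[1],C[2],np.c_[xs+x0,ys+y0],z)[:,:2]
    u,s,v=np.linalg.svd(P-P.mean(0)); print("sleeve",P.mean(0),np.degrees(np.arctan2(v[0,1],v[0,0])),np.ptp(P@v[0]),np.ptp(P@v[1]))
# marker ends
for o in r.find_in("marker","top")[:2]+r.find_in("glue_bottle","top")[:1]:
    b=o["box"];print(o["p"],plane(T[1],T[2],[(b[0],b[1]),(b[2],b[3])],.01))
print(r.sense()["time_s"])
E
```

```text
sieve [ 0.532 -0.218] -7.858765722408891 [ 0.566 -0.818 -2.479  0.101  1.858  0.715]
tray [0.494 0.207] -9.369172948155803 [ 0.468 -0.813 -0.554  0.965  0.117 -0.275]
tray [0.501 0.211] -6.461931168946635 [ 1.097 -4.223  2.483  5.132 -3.467 -1.271]
sleeve [ 0.54  -0.215] 170.3741682230164 0.07707050620048161 0.016646888438585403
0.52 [[ 0.645  0.009  0.01 ]
 [ 0.514 -0.011  0.01 ]]
0.71 [[ 0.856 -0.018  0.01 ]
 [ 0.759 -0.049  0.01 ]]
1.6
```

Run:
```python
from pose import *
T=cam("top");S=cam("scene")
def box(h,k,z0,z1): return [(sx*h,sy*k,z) for z in(z0,z1) for sx,sy in((1,1),(-1,1),(-1,-1),(1,-1))]
def draw(C,crop,f):
    x0,y0,x1,y1=crop; im=cv2.resize(C[0][y0:y1,x0:x1],None,fx=f,fy=f,interpolation=cv2.INTER_CUBIC)
    im=np.clip(im.astype(float)*1.5,0,255).astype(np.uint8).copy()
    for (x,y,a),L,col in(((.541,-.216,-9),[box(.098,.082,0.004,.06),box(.112,.008,.122,.154)],(0,255,0)),((.497,.212,-9),[box(.105,.115,0,.04)],(255,255,0))):
        a=np.radians(a);c,s=np.cos(a),np.sin(a)
        for loc in L:
            P=np.array(loc)@np.array([[c,s,0],[-s,c,0],[0,0,1]])+[x,y,0]; u=((proj(C[1],C[2],P)+.5-[x0,y0])*f)
            for i in range(4):
                for p,q in((i,(i+1)%4),(i+4,(i+1)%4+4),(i,i+4)): cv2.line(im,*[tuple(map(int,u[k])) for k in(p,q)],col,1)
    return im
A=draw(T,(170,180,430,310),3); B=draw(S,(200,160,460,330),3)
im=np.vstack([A,B])[:,:,::-1]; 
cv2.imwrite("pics/ov_t.png",A[:,:,::-1]);cv2.imwrite("pics/ov_s.png",B[:,:,::-1])
```

```text
(no output)
```

View pics/ov_t.png

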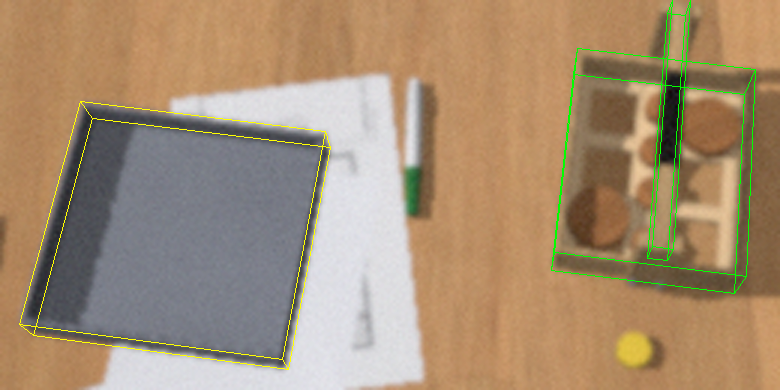

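View pics/ov_s.png

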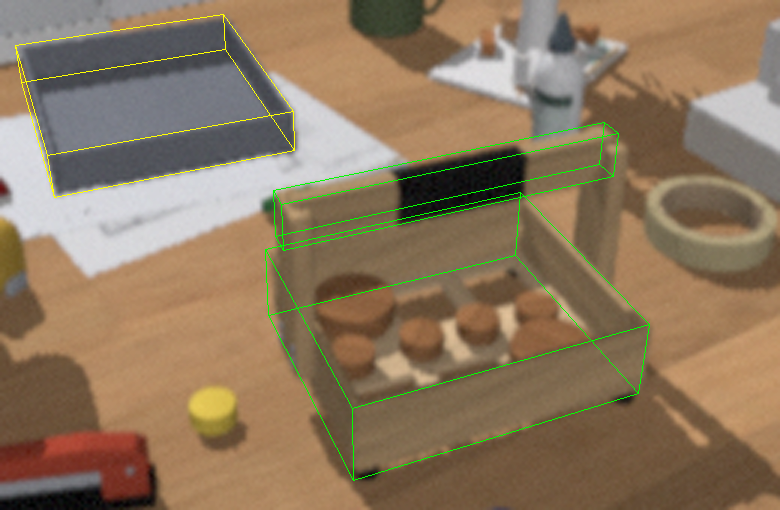

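Both overlays fit within a pixel or two: sieve ≈ (0.540,-0.217), yaw -9.3°; tray ≈ (0.497,0.212), yaw -9°. I'll move over the handle now.

The rows are not in the units I measure in: shifts go in shares of 0.8 m and turns go in shares of 360 degrees. I convert before sending: -0.032 m / 0.8 = -0.04, -0.0187 m / 0.8 = -0.0234, -5 degrees / 360 = -0.0139.

```bash
echo '[{"rz":-0.0139},{"rz":-0.0139},{"rz":-0.0139},{"d":[-0.0234,-0.04,0]},{"d":[-0.0234,-0.04,0]},{"d":[-0.0234,-0.04,0]},{"d":[-0.0234,-0.04,0]},{"d":[-0.0234,-0.04,0]},{"d":[-0.0234,-0.04,0]},{"d":[-0.0234,-0.04,0]}]' > path.dat && python3 -m inch path.dat 0.085 40; echo '[{"d":[-0.0234,-0.04,0]},{"d":[-0.0234,-0.04,0]},{"d":[-0.0234,-0.04,0]},{"d":[-0.0234,-0.04,0]},{"d":[-0.0234,-0.04,0]},{"d":[-0.0234,-0.04,0]},{"d":[-0.0234,-0.04,0]},{"d":[-0.0234,-0.04,0]},{"d":[-0.0234,-0.04,0]},{"d":[-0.0234,-0.04,0]}]' > path.dat && python3 -m inch path.dat
cat >> h.py <<'E'
def to(x,y,z,yaw=None):
    s=r.sense();R=np.array(s["orientation"]);p=np.array(s["eef_pos"])
    print("t",s["time_s"],"pos",p.round(4),"yheading",np.degrees(np.arctan2(R[1,1],R[0,1])).round(2),"tool delta",(R.T@(np.array([x,y,z])-p)).round(4),"F",np.array(s["force"]).round(1),s["opening"],s["grip_force"])
E
python3 -c "
from h import *
to(.54,-.217,.119)"
```

```text
time_s: 2.53
eef_pos: [0.3403, 0.3029, 0.2314]
orientation: [[-0.987, 0.162, 0.001], [0.162, 0.987, 0.0], [-0.001, 0.0, -1.0]]
force: [0.7, -0.2, 0.0]
opening: 0.085
grip_force: 0.0
time_s: 3.37
eef_pos: [0.473, -0.0437, 0.2316]
orientation: [[-0.987, 0.163, 0.001], [0.163, 0.987, -0.0], [-0.001, 0.0, -1.0]]
force: [1.0, 0.6, -0.1]
opening: 0.0849
grip_force: 0.0
t 3.3667 pos [ 0.473  -0.0437  0.2316] yheading 80.64 tool delta [-0.0941 -0.1601  0.1127] F [ 1.   0.6 -0.1] 0.08494270910581808 0.0
```

To row units: -0.032 m / 0.8 = -0.04, 0.03 m / 0.8 = 0.0375.

```bash
echo '[{"d":[-0.0238,-0.04,0]},{"d":[-0.0238,-0.04,0]},{"d":[-0.0238,-0.04,0]},{"d":[-0.0238,-0.04,0]},{"d":[-0.0225,-0.04,0.0125]},{"d":[0,0,0.0375]},{"d":[0,0,0.0375]},{"d":[0,0,0.025]},{}]' > path.dat && python3 -m inch path.dat
python3 - <<'E'
from h import *
S=cam("scene");cv2.imwrite("pics/g1.png",cv2.resize(S[0][150:320,260:460],(800,680),interpolation=cv2.INTER_CUBIC)[:560,:,::-1])
to(.54,-.217,.119)
E
```

```text
time_s: 4.12
eef_pos: [0.5361, -0.2136, 0.1353]
orientation: [[-0.987, 0.163, -0.008], [0.163, 0.987, 0.004], [0.009, 0.003, -1.0]]
force: [0.2, -0.2, -1.4]
opening: 0.0849
grip_force: 0.0
t 4.1667 pos [ 0.5375 -0.214   0.1384] yheading 80.65 tool delta [-0.0031 -0.0026  0.0194] F [ 0.5 -0.2  0.9] 0.08464101572433978 0.0
```

View pics/g1.png

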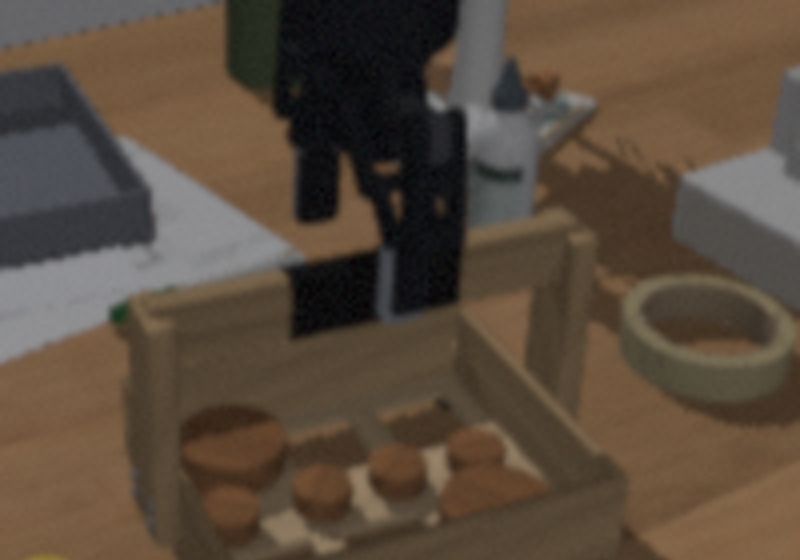

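The fingers straddle the sleeved bar (near finger at crop 420,280, sleeve at 340,295). I'll lower the last 19 mm and close.

To row units: 0.01 m / 0.8 = 0.0125, 0.009 m / 0.8 = 0.0113.

```bash
echo '[{"d":[-0.0038,-0.0033,0.0125]},{"d":[0,0,0.0113]},{}]' > path.dat && python3 -m inch path.dat; echo '[{},{},{},{},{},{},{},{}]' > path.dat && python3 -m inch path.dat 0 40;  python3 -c "
from h import *
to(.54,-.217,.119)"
```

```text
time_s: 4.42
eef_pos: [0.5421, -0.2179, 0.1217]
orientation: [[-0.987, 0.162, -0.0], [0.162, 0.987, -0.0], [0.0, -0.0, -1.0]]
force: [-1.1, 0.7, 0.3]
opening: 0.0851
grip_force: 0.0
time_s: 5.08
eef_pos: [0.5423, -0.218, 0.1228]
orientation: [[-0.987, 0.162, 0.001], [0.162, 0.987, -0.0], [-0.001, -0.0, -1.0]]
force: [-0.9, 0.5, 2.9]
opening: 0.0154
grip_force: 40.0
t 5.0833 pos [ 0.5423 -0.218   0.1228] yheading 80.66 tool delta [0.0024 0.0006 0.0038] F [-0.9  0.5  2.9] 0.015357763573595742 40.02095282077789
```

To row units: -0.008 m / 0.8 = -0.01, -0.006 m / 0.8 = -0.0075.

```bash
echo '[{"d":[0,0,-0.0038]},{"d":[0,0,-0.0075]},{"d":[0,0,-0.01]},{"d":[0,0,-0.01]},{"d":[0,0,-0.01]},{"d":[0,0,-0.01]},{"d":[0,0,-0.01]},{"d":[0,0,-0.0075]},{"d":[0,0,-0.0038]},{}]' > path.dat && python3 -m inch path.dat;  python3 -c "
from h import *
to(.497,.212,.178)"
```

```text
time_s: 5.92
eef_pos: [0.5426, -0.2182, 0.1816]
orientation: [[-0.987, 0.162, 0.002], [0.162, 0.987, -0.001], [-0.002, -0.001, -1.0]]
force: [-0.3, -0.4, -3.7]
opening: 0.0152
grip_force: 39.1
t 5.9167 pos [ 0.5426 -0.2182  0.1816] yheading 80.66 tool delta [0.1148 0.4171 0.0031] F [-0.3 -0.4 -3.7] 0.015225663746212554 39.07858908176422
```

To row units: 0.0082 m / 0.8 = 0.0103, 0.0022 m / 0.8 = 0.0028.

```bash
echo '[{"d":[0.0013,0.005,0]},{"d":[0.0028,0.0103,0]},{"d":[0.0029,0.0103,0]},{"d":[0.0029,0.0103,0]},{"d":[0.0029,0.0103,0]},{"d":[0.0029,0.0103,0]},{"d":[0.0029,0.0103,0]},{"d":[0.0029,0.0103,0]},{"d":[0.0029,0.0103,0]},{"d":[0.0029,0.0103,0]}]' > path.dat && python3 -m inch path.dat
for k in 1 2; do :; done
echo '[{"d":[0.0029,0.0103,0]},{"d":[0.0029,0.0103,0]},{"d":[0.0029,0.0103,0]},{"d":[0.0029,0.0103,0]},{"d":[0.0029,0.0103,0]},{"d":[0.0029,0.0103,0]},{"d":[0.0029,0.0103,0]},{"d":[0.0029,0.0103,0]},{"d":[0.0029,0.0103,0]},{"d":[0.0029,0.0103,0]}]' > path.dat && python3 -m inch path.dat|head -2
echo '[{"d":[0.0029,0.0103,0]},{"d":[0.0029,0.0103,0]},{"d":[0.0029,0.0103,0]},{"d":[0.0029,0.0103,0]},{"d":[0.0029,0.0103,0]},{"d":[0.0029,0.0103,0]},{"d":[0.0029,0.0103,0]},{"d":[0.0029,0.0103,0]},{"d":[0.0029,0.0103,0]},{"d":[0.0029,0.0103,0]}]' > path.dat && python3 -m inch path.dat|head -2
echo '[{"d":[0.0029,0.0103,0]},{"d":[0.0029,0.0103,0]},{"d":[0.0029,0.0103,0]},{"d":[0.0029,0.0103,0]},{"d":[0.0029,0.0103,0]},{"d":[0.0029,0.0103,0]},{"d":[0.0029,0.0103,0]},{"d":[0.0029,0.0103,0]},{"d":[0.0029,0.0103,0]},{"d":[0.0029,0.0103,0]}]' > path.dat && python3 -m inch path.dat|head -2
echo '[{"d":[0.0029,0.0103,0]},{"d":[0.0029,0.0103,0]},{"d":[0.0029,0.0103,0]},{"d":[0.0029,0.0103,0]},{"d":[0.0029,0.0103,0]},{"d":[0.0029,0.0103,0]},{"d":[0.0029,0.0103,0]},{"d":[0.0029,0.0103,0]},{"d":[0.0029,0.0103,0]},{"d":[0.0029,0.0103,0]}]' > path.dat && python3 -m inch path.dat|head -2
python3 - <<'E'
from h import *
to(.497,.212,.176)
T=cam("top");S=cam("scene")
cv2.imwrite("pics/c1.png",np.hstack([cv2.resize(C[0][y:y+140,x:x+100],(400,560),interpolation=cv2.INTER_CUBIC) for C,x,y in((T,170,180),(S,205,120))])[:,:,::-1])
E
```

```text
time_s: 6.75
eef_pos: [0.5332, -0.1367, 0.1804]
orientation: [[-0.987, 0.162, 0.0], [0.162, 0.987, -0.0], [-0.0, -0.0, -1.0]]
force: [0.0, -0.4, -4.0]
opening: 0.0153
grip_force: 39.2
time_s: 7.58
eef_pos: [0.5238, -0.0521, 0.1803]
time_s: 8.42
eef_pos: [0.5144, 0.0325, 0.1803]
time_s: 9.25
eef_pos: [0.505, 0.1172, 0.1803]
time_s: 10.08
eef_pos: [0.4957, 0.2018, 0.1803]
t 10.0833 pos [0.4957 0.2018 0.1803] yheading 80.66 tool delta [0.0003 0.0103 0.0043] F [-0.3 -0.6 -3.9] 0.015297997283580755 39.16321277618408
```

View pics/c1.png

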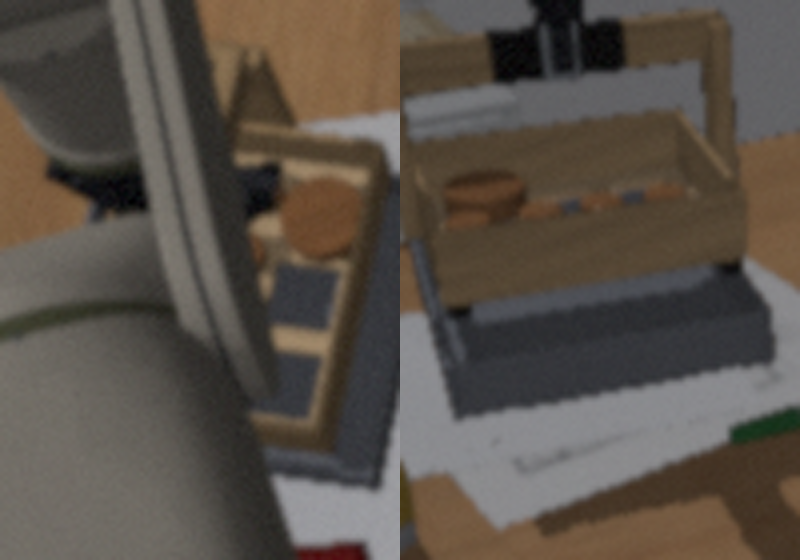

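Sieve is hanging level over the tray with both large and the four small discs still in it (scene crop: feet at 455,310 and 730,270, above the rim). I'll centre it, lower slightly, and do a first shake.

To row units: 0.006 m / 0.8 = 0.0075, 0.003 m / 0.8 = 0.0038.

```bash
echo '[{"d":[0,0.0075,0.0013]},{"d":[0,0.0038,0.0025]},{"d":[0,0.0016,0.0013]},{}]' > path.dat && python3 -m inch path.dat|head -2;  echo '[{"d":[0,0.0375,0]},{"d":[0,-0.0375,0]},{"d":[0,-0.0375,0]},{"d":[0,0.0375,0]},{"d":[0,0.0375,0]},{"d":[0,-0.0375,0]},{"d":[0,-0.0375,0]},{"d":[0,0.0375,0]},{"d":[0,0.0375,0]},{"d":[0,-0.0375,0]}]' > path.dat && python3 -m inch path.dat
cat > look.py <<'E'
import sys
from h import *
to(.497,.212,.176)
S=cam("scene");T=cam("top")
for t in("disc_0","large_a"):
    print(t,[([round(float(v)) for v in o["xy"]],round(o["p"],2)) for o in r.landmark_of(t,"scene")])
cv2.imwrite(f"pics/{sys.argv[1]}.png",cv2.resize(S[0][130:230,205:325],(720,600),interpolation=cv2.INTER_CUBIC)[:,:,::-1])
E
python3 look.py k1
```

```text
time_s: 10.52
eef_pos: [0.4973, 0.2112, 0.1758]
time_s: 11.35
eef_pos: [0.4972, 0.2184, 0.1747]
orientation: [[-0.988, 0.157, -0.002], [0.157, 0.988, 0.004], [0.003, 0.004, -1.0]]
force: [0.0, -1.4, -3.0]
opening: 0.0153
grip_force: 41.5
t 11.35 pos [0.4972 0.2184 0.1747] yheading 80.96 tool delta [-0.0008 -0.0064 -0.0014] F [ 0.  -1.4 -3. ] 0.015313071695871426 41.52280569076538
disc_0 [([267, 301], 0.77), ([383, 208], 0.74), ([369, 338], 0.53), ([244, 181], 0.31)]
large_a [([384, 210], 0.69), ([266, 173], 0.67), ([232, 181], 0.63)]
```

View pics/k1.png

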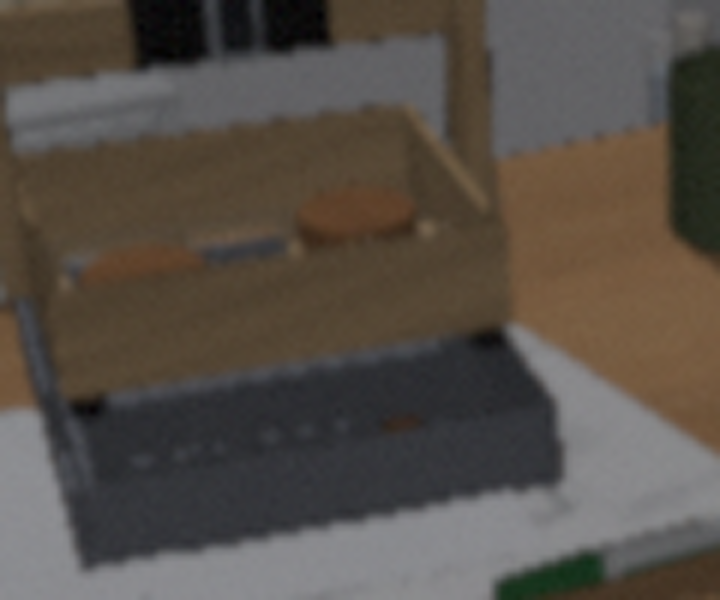

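At least one small disc shows in the tray (crop 403,424), and both large discs are still in the sieve (crop 355,215 and 140,262). The other small ones are hidden or have dropped, so I'll shake more to be sure.

To row units: -0.03 m / 0.8 = -0.0375.

```bash
for i in 1; do echo '[{"d":[0,0.0375,0]},{"d":[0,-0.0375,0]},{"d":[0,-0.0375,0]},{"d":[0,0.0375,0]},{"d":[0,0.0375,0]},{"d":[0,-0.0375,0]},{"d":[0,-0.0375,0]},{"d":[0,0.0375,0]},{"d":[0,0.0375,0]},{"d":[0,-0.0375,0]}]' > path.dat && python3 -m inch path.dat|head -2;  done
echo '[{"d":[0,-0.0375,0]},{"d":[0,0.0375,0]},{"d":[0,0.0375,0]},{"d":[0,-0.0375,0]},{"d":[0,-0.0375,0]},{"d":[0,0.0375,0]},{"d":[0,0.0375,0]},{"d":[0,-0.0375,0]},{},{}]' > path.dat && python3 -m inch path.dat
cat > seg.py <<'E'
from h import *
to(.497,.212,.176)
for c in("scene","top"):
    C=cam(c); im=C[0]; h=cv2.cvtColor(im,cv2.COLOR_RGB2HSV)
    uv=proj(C[1],C[2],[(.497+dx,.212+dy,z) for dx in(-.12,.12) for dy in(-.13,.13) for z in(0,.12)])
    x0,y0=np.maximum(uv.min(0),0).astype(int);x1,y1=uv.max(0).astype(int)
    # timber: strong red/blue ratio
    m=((im[:,:,0]>2.0*im[:,:,2].astype(float))&(im[:,:,0]>45)).astype(np.uint8); w=m[y0:y1,x0:x1]
    n,_,st,ce=cv2.connectedComponentsWithStats(w)
    print(c,(x0,y0,x1,y1),[(ce[i]+[x0,y0]).round().astype(int).tolist()+[int(st[i,4])] for i in range(1,n) if st[i,4]>=6])
    for t in("disc_0","large_a"): print(t,[([round(float(v)) for v in o["xy"]],round(o["p"],2)) for o in r.landmark_of(t,c)])
E
python3 seg.py
```

```text
time_s: 12.38
eef_pos: [0.4975, 0.2188, 0.1751]
time_s: 13.22
eef_pos: [0.4975, 0.2109, 0.1763]
orientation: [[-0.987, 0.163, 0.0], [0.163, 0.987, -0.0], [-0.0, -0.0, -1.0]]
force: [-0.5, 0.0, -3.7]
opening: 0.0154
grip_force: 42.1
t 13.2167 pos [0.4975 0.2109 0.1763] yheading 80.61 tool delta [0.0007 0.001  0.0003] F [-0.5  0.  -3.7] 0.015418600246648774 42.08021700382233
scene (np.int64(187), np.int64(136), np.int64(309), np.int64(231)) [[267, 166, 130], [225, 174, 111], [192, 220, 211]]
disc_0 [([367, 336], 0.67), ([268, 300], 0.56), ([248, 177], 0.53)]
large_a [([271, 172], 0.58), ([229, 180], 0.53)]
top (np.int64(163), np.int64(199), np.int64(279), np.int64(304)) [[177, 228, 6], [266, 248, 34], [263, 265, 65]]
disc_0 [([379, 298], 0.57), ([262, 266], 0.49), ([267, 248], 0.42), ([437, 262], 0.39), ([226, 249], 0.39)]
large_a [([310, 230], 0.63), ([222, 232], 0.44)]
```

Run:
```python
from h import *
S=cam("scene");T=cam("top")
a=np.radians(-9.4);R=np.array([[np.cos(a),-np.sin(a)],[np.sin(a),np.cos(a)]])
c=np.array([.4955,.212])
for n,C,pts in(("s",S,[(248,177),(267,166),(225,174),(271,172),(229,180)]),("t",T,[(262,266),(267,248),(226,249),(222,232)])):
    for p in pts:
        print(n,p,"sieve-frame",((plane(C[1],C[2],p,.07)[0,:2]-c)@R).round(3),"tray floor",((plane(C[1],C[2],p,.012)[0,:2]-[.497,.212])@R).round(3))
im=T[0][200:310,225:285];print(plane(T[1],T[2],[(381,297)],0))
z=cv2.resize(S[0][150:215,205:300],(760,520),interpolation=cv2.INTER_CUBIC)
z=np.clip(z*1.8,0,255).astype(np.uint8);cv2.imwrite("pics/k2.png",z[:,:,::-1])
```

```text
s (248, 177) sieve-frame [ 0.001 -0.012] tray floor [0.019 0.113]
s (267, 166) sieve-frame [0.067 0.043] tray floor [0.095 0.176]
s (225, 174) sieve-frame [-0.054  0.03 ] tray floor [-0.043  0.161]
s (271, 172) sieve-frame [ 0.067 -0.002] tray floor [0.095 0.124]
s (229, 180) sieve-frame [-0.05  -0.013] tray floor [-0.039  0.113]
t (262, 266) sieve-frame [-0.025 -0.1  ] tray floor [-0.011 -0.089]
t (267, 248) sieve-frame [ 0.024 -0.103] tray floor [ 0.041 -0.092]
t (226, 249) sieve-frame [0.007 0.002] tray floor [0.023 0.019]
t (222, 232) sieve-frame [0.051 0.023] tray floor [0.07  0.041]
[[ 0.38224871 -0.1891178   0.        ]]
```

View pics/k2.png

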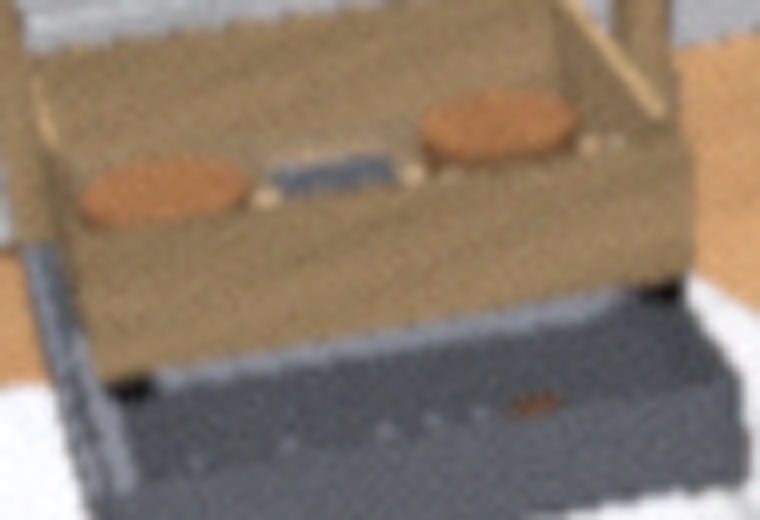

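Both large discs lie in the sieve (crop 165,190 and 495,125), the centre strip looks empty, and a disc top shows in the tray (535,405). I'll do one more burst for safety, then carry the sieve off and count from the tray.

To row units: -0.03 m / 0.8 = -0.0375.

```bash
echo '[{"d":[0,-0.0375,0]},{"d":[0,0.0375,0]},{"d":[0,0.0375,0]},{"d":[0,-0.0375,0]},{"d":[0,-0.0375,0]},{"d":[0,0.0375,0]},{"d":[0,0.0375,0]},{"d":[0,-0.0375,0]},{},{}]' > path.dat && python3 -m inch path.dat|head -2
echo '[{"d":[0,-0.005,0]},{"d":[-0.0029,-0.0103,0]},{"d":[-0.0029,-0.0103,0]},{"d":[-0.0029,-0.0103,0]},{"d":[-0.0029,-0.0103,0]},{"d":[-0.0029,-0.0103,0]},{"d":[-0.0029,-0.0103,0]},{"d":[-0.0029,-0.0103,0]},{"d":[-0.0029,-0.0103,0]},{"d":[-0.0029,-0.0103,0]}]' > path.dat && python3 -m inch path.dat|head -2
echo '[{"d":[-0.0029,-0.0103,0]},{"d":[-0.0029,-0.0103,0]},{"d":[-0.0029,-0.0103,0]},{"d":[-0.0029,-0.0103,0]},{"d":[-0.0029,-0.0103,0]},{"d":[-0.0029,-0.0103,0]},{"d":[-0.0029,-0.0103,0]},{"d":[-0.0029,-0.0103,0]},{"d":[-0.0029,-0.0103,0]},{"d":[0,-0.005,0]}]' > path.dat && python3 -m inch path.dat|head -2
python3 seg.py
```

```text
time_s: 14.45
eef_pos: [0.4972, 0.2109, 0.1758]
time_s: 15.28
eef_pos: [0.5053, 0.1301, 0.1763]
time_s: 16.12
eef_pos: [0.5133, 0.0496, 0.1763]
t 16.1167 pos [0.5133 0.0496 0.1763] yheading 80.63 tool delta [0.0425 0.1576 0.0003] F [ 0.6 -0.4 -4. ] 0.015511617894293776 42.136369943618774
scene (np.int64(187), np.int64(136), np.int64(309), np.int64(231)) [[301, 189, 125], [254, 196, 267], [192, 220, 211]]
disc_0 [([367, 338], 0.71), ([270, 301], 0.46)]
large_a [([259, 200], 0.78), ([306, 196], 0.46)]
top (np.int64(163), np.int64(199), np.int64(279), np.int64(304)) [[178, 207, 6], [200, 207, 6], [176, 210, 13], [189, 210, 15], [187, 226, 6], [184, 247, 7], [196, 256, 28], [169, 262, 21], [193, 264, 42], [166, 282, 8], [164, 290, 8]]
disc_0 [([200, 256], 0.61), ([380, 296], 0.56), ([193, 267], 0.55), ([443, 261], 0.43)]
large_a [([282, 226], 0.67)]
```

To row units: -0.0083 m / 0.8 = -0.0104, -0.004 m / 0.8 = -0.005.

```bash
echo '[{"d":[0,-0.005,0]},{"d":[-0.0019,-0.0104,0]},{"d":[-0.0019,-0.0104,0]},{"d":[-0.0019,-0.0104,0]},{"d":[-0.0019,-0.0104,0]},{"d":[-0.0019,-0.0104,0]},{"d":[-0.0019,-0.0104,0]},{"d":[-0.0019,-0.0104,0]},{"d":[-0.0019,-0.0104,0]},{"d":[-0.0019,-0.0104,0]}]' > path.dat && python3 -m inch path.dat|head -2
echo '[{"d":[-0.0019,-0.0104,0]},{"d":[-0.0019,-0.0104,0]},{"d":[-0.0019,-0.0104,0]},{"d":[-0.0019,-0.0104,0]},{"d":[-0.0019,-0.0104,0]},{"d":[-0.0019,-0.0104,0]},{"d":[-0.0019,-0.0104,0]},{"d":[-0.0019,-0.0104,0]},{"d":[-0.0019,-0.0104,0]},{"d":[0,-0.005,0]}]' > path.dat && python3 -m inch path.dat|head -2
python3 seg.py;  python3 -c "
from h import *
to(.548,-.172,.1228)"
```

```text
time_s: 17.25
eef_pos: [0.5136, -0.0299, 0.1763]
time_s: 18.08
eef_pos: [0.5142, -0.1101, 0.1763]
t 18.0833 pos [ 0.5142 -0.1101  0.1763] yheading 80.63 tool delta [6.94e-02 3.15e-01 2.00e-04] F [-0.1  0.7 -2.8] 0.01564650168909784 42.138376235961914
scene (np.int64(187), np.int64(136), np.int64(309), np.int64(231)) [[232, 180, 18], [240, 180, 29], [192, 220, 210], [283, 225, 279]]
disc_0 [([366, 336], 0.86), ([268, 298], 0.65), ([229, 180], 0.56), ([242, 180], 0.37)]
large_a [([340, 227], 0.87), ([286, 232], 0.8), ([226, 179], 0.71)]
top (np.int64(163), np.int64(199), np.int64(279), np.int64(304)) [[272, 204, 11], [177, 209, 17], [184, 247, 6], [266, 247, 29], [170, 254, 10], [197, 257, 35], [193, 264, 42], [263, 266, 58], [169, 266, 8], [178, 265, 8], [165, 281, 12], [164, 291, 9], [164, 299, 8]]
disc_0 [([382, 298], 0.65), ([268, 248], 0.64), ([444, 261], 0.63), ([262, 267], 0.52), ([199, 258], 0.51), ([193, 264], 0.45)]
large_a []
t 18.3833 pos [ 0.5141 -0.1084  0.1763] yheading 80.68 tool delta [-0.0437 -0.0573  0.0534] F [-0.2 -0.5 -3.8] 0.014958079160557462 42.14103698730469
```

All four small discs show in the tray (top 266,247; 263,266; 197,257; 193,264), and both large discs are in the sieve. I'll set the sieve down.

To row units: -0.008 m / 0.8 = -0.01, -0.007 m / 0.8 = -0.0088.

```bash
echo '[{"d":[-0.0038,-0.005,0]},{"d":[-0.0075,-0.0088,0]},{"d":[-0.0075,-0.01,0]},{"d":[-0.0075,-0.01,0]},{"d":[-0.0075,-0.01,0]},{"d":[-0.0075,-0.01,0]},{"d":[-0.0075,-0.01,0]},{"d":[-0.0038,-0.005,0]},{"d":[-0.0025,-0.0025,0]},{}]' > path.dat && python3 -m inch path.dat|head -2
echo '[{"d":[0,0,0.005]},{"d":[0,0,0.01]},{"d":[0,0,0.01]},{"d":[0,0,0.01]},{"d":[0,0,0.01]},{"d":[0,0,0.0075]},{"d":[0,0,0.005]},{"d":[0,0,0.0038]},{}]' > path.dat && python3 -m inch path.dat
python3 -c "
from h import *
to(.548,-.172,.1228)"
```

```text
time_s: 19.22
eef_pos: [0.5485, -0.1728, 0.1761]
time_s: 19.97
eef_pos: [0.5481, -0.1721, 0.1266]
orientation: [[-0.987, 0.162, -0.001], [0.162, 0.987, 0.0], [0.001, 0.0, -1.0]]
force: [-0.3, -0.3, -4.5]
opening: 0.0152
grip_force: 42.1
t 19.9667 pos [ 0.5481 -0.1721  0.1266] yheading 80.67 tool delta [0.0001 0.0001 0.0038] F [-0.3 -0.3 -4.5] 0.015185871748940703 42.112271189689636
```

To row units: 0.0015 m / 0.8 = 0.0019.

```bash
echo '[{"d":[0,0,0.0019]},{"d":[0,0,0.0019]},{},{}]' > path.dat && python3 -m inch path.dat|sed -n '2p;4p'; echo '[{"d":[0,0,0.0013]},{},{}]' > path.dat && python3 -m inch path.dat|sed -n '2p;4p'
```

```text
eef_pos: [0.5494, -0.1723, 0.1257]
force: [2.5, 1.8, 4.4]
eef_pos: [0.55, -0.1724, 0.1253]
force: [3.7, 3.8, 7.5]
```

To row units: -0.04 m / 0.8 = -0.05, -0.03 m / 0.8 = -0.0375.

```bash
echo '[{},{},{},{},{},{}]' > path.dat && python3 -m inch path.dat 0.07; echo '[{"d":[0,0,-0.0125]},{"d":[0,0,-0.025]},{"d":[0,0,-0.0375]},{"d":[0,0,-0.05]},{"d":[0,0,-0.05]},{"d":[0.05,0,0]},{"d":[0.05,0,0]},{"d":[0.05,0,0]},{},{}]' > path.dat && python3 -m inch path.dat
python3 seg.py
python3 - <<'E'
from h import *
S=cam("scene");T=cam("top")
for t in("sieve_floor","sieve_grip","glue_bottle","marker"):
    print(t,*[[([round(float(v)) for v in o["xy"]],round(o["p"],2)) for o in r.landmark_of(t,c)][:2] for c in("scene","top")])
P=np.array([.548,-.172,0]);print([proj(C[1],C[2],P+[0,0,h]).round() for C in(S,T) for h in(.016,.138)])
for t in ("large_a",): print([( (plane(C[1],C[2],o["xy"],.016)[0]-P).round(3),o["p"]) for c,C in(("scene",S),("top",T)) for o in r.landmark_of(t,c)])
E
```

```text
time_s: 21.05
eef_pos: [0.5481, -0.1722, 0.123]
orientation: [[-0.987, 0.162, -0.0], [0.162, 0.987, 0.0], [0.0, 0.0, -1.0]]
force: [0.6, 0.5, 0.3]
opening: 0.0701
grip_force: 0.0
time_s: 21.88
eef_pos: [0.4284, -0.1524, 0.2642]
orientation: [[-0.987, 0.163, 0.002], [0.163, 0.987, -0.001], [-0.002, -0.001, -1.0]]
force: [0.8, -0.7, 0.2]
opening: 0.0705
grip_force: 0.0
t 21.8833 pos [ 0.4284 -0.1524  0.2642] yheading 80.62 tool delta [-0.0081  0.3708  0.088 ] F [ 0.8 -0.7  0.2] 0.07053943450443516 0.0
scene (np.int64(187), np.int64(136), np.int64(309), np.int64(231)) [[232, 180, 17], [239, 180, 28], [192, 220, 209]]
disc_0 [([367, 335], 0.59), ([267, 298], 0.55), ([243, 179], 0.52), ([228, 180], 0.5)]
large_a [([315, 260], 0.97), ([372, 256], 0.61)]
top (np.int64(163), np.int64(199), np.int64(279), np.int64(304)) [[273, 203, 14], [177, 209, 11], [185, 238, 8], [182, 242, 6], [184, 247, 11], [266, 247, 34], [197, 257, 39], [170, 257, 7], [193, 264, 44], [263, 266, 57], [165, 286, 6], [168, 290, 8], [165, 295, 7]]
disc_0 [([261, 264], 0.59), ([440, 261], 0.57), ([200, 254], 0.45), ([269, 248], 0.4), ([191, 265], 0.37)]
large_a [([362, 252], 0.8), ([370, 238], 0.35)]
sieve_floor [([339, 262], 0.87)] [([369, 239], 0.83)]
sieve_grip [([342, 210], 0.88), ([340, 261], 0.73)] []
glue_bottle [] [([320, 168], 0.68)]
marker [] [([308, 231], 0.56)]
[array([[339., 260.]]), array([[341., 209.]]), array([[371., 236.]]), array([[375., 219.]])]
[(array([-0.046,  0.022,  0.016]), 0.97), (array([ 0.067, -0.023,  0.016]), 0.96), (array([-0.047,  0.027,  0.016]), 0.53), (array([0.231, 0.139, 0.016]), 0.33)]
```

```bash
python3 -c "
from bench import r
print(r.job_done())"
```

```text
the job is handed in; nothing more can be done
None
```

I handed the job in at about 22 s: all four small timber discs are in the tray, and the sieve stands released on the desk with both large discs in it, across the marker from the tray, with the marker and glue bottle undisturbed.

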